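Tip a clean screw cap under the hood of a sprung tilt tray

ROBOT

A 6-joint arm with a two-finger parallel gripper is mounted at the origin on a cart in front of the work surface, level with it; the furniture and walls round the work are solid. World frame = base frame: x ahead of the robot, y to its left, z up, the work surface at z = 0. Lengths are in m, angles in rad, forces in N, time in s.
With the tool pointing down it reaches from about 0.375 to 0.925 m from the base axis. Payload 5.7 kg.
Tool frame: the origin (TCP) lies midway between the tips of the shut fingers; the grasp point (between the pads) lies 19 mm behind it; z points along the fingers, y is the line along which they close (so a half turn about z gives the same grasp; the last joint's range is limited). The gripper opens to 85 mm and grips with 20 to 120 N. Pads are 22 mm wide; open, the fingers measure 114 mm over their backs; the gripper's body (76 mm by 85 mm) begins 54 mm behind the grasp point. The pads swing forward as they close: fully open they stand 13 mm farther back than shut.
Start: joints at [0.989, 0.359, 1.51, -0, 1.272, -0.115], TCP at [0.27, 0.536, 0.231] pointing down, gripper open.
Joint ranges: [-2.97, 2.97], [-1.01, 2.36], [0.21, 2.38], [-0.96, 4.11], [0.2, 2.71], [-2.98, 2.98]. Speed limits (rad/s): [2.39, 2.39, 3.14, 3.14, 3.14, 3.14].

INTERFACE

Orientations are given as a unit quaternion [x, y, z, w].
In Python, from rig import ctrl gives the robot as it stands.
- The arm moves only by the tool step_arm, never from a script. Its argument "moves" is one flat list of numbers, 7 for each row, row after row: the turn, a rotation vector about the tool's x, y, z as a fraction of full scale, then the shift along the tool's x, y, z as a fraction of full scale, then the opening in per cent of the stroke, from 0 (shut) to 100 (fully open). A call has 1 to 20 rows; each row is the pose to reach, as a shift and turn from the pose commanded when the call began, along the tool's axes at that moment; what a row does not reach only later rows make up. Full scale, the value 1, is 15 cm for a shift and 45 degrees for a turn. A row lasts 1/12 s, in which the tool goes at most 41.7 mm and 7.16 degrees, less where a joint would pass 70% of its speed; a pose out of reach is approached as far as the arm can. A call with a number of a shift or a turn outside -1 to 1 is refused whole. A call with a gripper value outside its range is refused whole. The fingers move at their own pace and stop on an object; "squeeze" is the grip in N (left out, the last holds). Time passes only in rows, so rows that repeat a pose let the fingers close. It gives the time, the measured TCP pose, the force, the opening and the grip force at its end, in the units of the state.
- ctrl.get_obs(): the state, without advancing time (a new reading comes with each control period).
- ctrl.get_image(name): name is "scene" or "top"; returns a dict with "image" (384x512x3 uint8, blue, green, red), "vertical_fov" (degrees; the focal length in pixels is half the picture's height over the tangent of half this angle, whatever the lens; pixels are square), "cx", "cy" (the principal point, pixels), "dist" ([k1, k2, p1, p2, k3] as OpenCV has them; the pictures are not rectified), "rvec" (rotation vector, rad) and "tvec" (3), from world to camera coordinates, as OpenCV has them. Camera axes: x right, y down, z forward; pixel columns grow to the right and rows downward; lengths in m; the calibration is good to about 2 mm. A picture is of the moment at which its call begins. There is no depth.
- ctrl.job_done(): hands the job in; it is judged then, once.
Trained networks look in a picture, given as the dict that the camera call returned (one of the last four; its "shot" number tells which), for a name from the list of things; names that differ only in an ending like _2 or _b are one class to them, and where a whole thing is asked for, a point or a joint stands for the part that bears it (a point fixed in the world has none). Each returns a list of dicts, best first, with "confidence" (0 to 1); they miss things now and then, are a little off and sometimes report something else, mostly with a low value. They report only what shows in the picture. A call takes as long as a camera call. They do not tell look-alikes from the thing itself.
- ctrl.look_for(picture, target): "bbox" ([left, top, right, bottom] in pixels, round what is visible of it).
- ctrl.spot_point(picture, target): "centre" ([column, row] in pixels: a listed point, or the origin of a listed thing).
The state is a dict: "time": time; "qpos": joint angles; "joint_vel": joint speeds; "effort": joint torques, N m; "eef_pos": TCP position; "tcp_rot": TCP orientation; "contact_force": force on the tool from outside, world axes, zero at the start; "torque": the same for the moment, N m; "finger_gap": finger opening in m; "grip_force": force on a finger pad.
Only numpy, scipy, OpenCV 4.12 (cv2) and the standard library are available. Lean on these libraries where they do the work, as an engineer would, in place of code of your own. Each camera call takes 0.05 s, during which the arm holds its last target. There are 200 camera calls.

TASK

Lay the loose screw cap flat, as it lies, in the open part of the tilt tray and let go of it. Then press the pad on the tray's tab steadily down until the tray sits on its lower rubber stop and keep it bedded there with about 14 N for a second or two (never over 22 N on the tray or its stand), so that the cap slides right down under the clear hood against the end wall; then ease the tray back up to level with the finger on the pad, without letting it spring up, and let go. Do not disturb the marker or the petri dish.

Things in the scene. Friction and masses are not known exactly. Their poses are not given: they have to be found in the camera images.
- screw_cap: Plain tan screw cap lying upside down (open side up) on the worktop in front of the robot, to the right of the tray: ribbed round shell, 58 mm diameter, 20 mm high, wall about 7 mm, 28 to 56 g. Origin: centre of its underside; z up. Grip it across its outside from above.
- stand: Fixed aluminium stand carrying the tilt tray: foot plate 250 x 130 x 8 mm, two cheeks 130 mm high, pivot 110 mm above the worktop, two posts with rubber pads under the tray as its stops. Origin: centre of its underside; x along the tray toward hood and tab (robot's left), y along the pivot, z up. Forces on the tray count as forces on the stand.
- tray (a joint): Tilt about the pivot, rad. 0 = level on the upper stop, held by a spring; grows as the tab goes down; 0.42 = lower stop, whose rubber yields slightly. The spring lifts the tab with about 2 N when level, 3 to 4.5 N near the lower stop, where the force then rises steeply (newtons per half mm). Let go, the tray snaps up. Slippery floor (friction about 0.2): the cap starts to slide at 0.15 to 0.25.
- tray_pivot (a point): Point on the pivot axis, mid-width of the tray, 110 mm above the worktop. Axes are the tray's own: x along the tray toward hood and tab (dips as it tilts), y along the pivot, z up out of the tray's floor, which lies 3 mm above this point.
- load_spot (a point): Middle of the tray's open part, on its floor, 45 mm from the pivot on the side away from the tab (tray axes). The steel tray is 230 mm long and 76 mm wide inside; walls at the sides and loading end rise 12 mm over the floor. From this spot the end wall is 70 mm away, the hood's edge 85 mm the other way.
- hood_end (a point): Point on the floor under the clear plastic hood where the cap's origin lies when the cap touches the end wall in mid-width; 86 mm from the pivot toward the tab (tray axes). The hood covers the last 75 mm of the tray, 34 mm clear inside, its top 40 mm over the pivot, open toward the loading part.
- press_tab (a point): On top of the steel tab (flat tongue past the hood, level with the tray's floor, 50 mm wide, 118 to 201 mm from the pivot), 168 mm from the pivot, 113 mm above the worktop when level. Above it stands the pad to press: black domed button, 27 mm wide, on a stiff adjusting screw; its top is 10 to 18 mm above this point, set differently each time and not measured: find it by feel.
- marker_black: Bystander: white marker pen with black cap, 17 x 139 mm, lying beyond the tray. Origin: centre of its underside.
- petri_dish: Bystander: closed petri dish, 70 mm diameter, 15 mm high, lying to the left beyond the tray. Origin: centre of its underside.
There are look-alikes about, which are no part of the job. Of the things like the screw_cap, leave any that is grey or orange; of the rest the larger one is meant.

How it is judged:
On the way, in this order (a step that is already met when the one before it is completed fails the run):
1. the cap lies flat in the open part of the level tray, let go (x of screw_cap in the frame of load_spot between -0.045 and 0.05 m and y of screw_cap in the frame of load_spot between -0.02 and 0.02 m and z of screw_cap in the frame of load_spot between -0.004 and 0.006 m and value of joint tray below 0.02 rad and contact force between screw_cap and the fingers below 0.1 N), for 0.2 s.
2. the tray is held on its lower stop by the robot with 9 to 22 N and the cap lies under the hood against the end wall (x of screw_cap in the frame of hood_end between -0.01 and 0.01 m and y of screw_cap in the frame of hood_end between -0.02 and 0.02 m and z of screw_cap in the frame of hood_end between -0.004 and 0.006 m and value of joint tray above 0.405 rad and (contact force between stand and the fingers above 9 N or contact force between stand and the arm above 9 N)), for 0.6 s.
At the end, for the whole second after the job is handed in: The tray is back level (within 0.02 rad), the cap lies flat and still under the hood against the end wall (origin within 10 mm along the tray and 20 mm across of hood_end) (x of screw_cap in the frame of hood_end between -0.01 and 0.01 m and y of screw_cap in the frame of hood_end between -0.02 and 0.02 m and z of screw_cap in the frame of hood_end between -0.004 and 0.006 m and value of joint tray below 0.02 rad and linear speed of screw_cap below 0.02 m/s); the robot touches nothing.
It fails at once if the robot pushes on the tray or its stand with more than 22 N (contact force between stand and the arm above 22 N or contact force between stand and the fingers above 22 N).
It fails at once if the tray springs up: it returns faster than 1.5 rad/s (velocity of joint tray below -1.5 rad/s).
It fails at once if the marker or petri dish is moved more than 20 mm (distance of any of marker_black, petri_dish from where it was at the start of the episode above 0.02 m).
It also fails if it takes over 72 s, if anything falls off the work surface, if the arm or the gripper's body presses on something with over 40 N, if the wrist force passes 120 N, or if a joint passes its speed limit or range.

## Working session

There is one attempt and no reset: what is moved stays moved. The work goes in short steps, Python scripts to look and compute and a tool call to move; the robot and the scene stay as the last step left them, time stands still between calls to the robot, and variables do not carry over. Pictures are saved under pics/ and viewed, at most 10 in all, crops included, and the job is handed in when it is done.

Besides the shell and the picture viewer there is one more tool, called after "Call:" by a JSON object that holds its "name" and its "arguments". step_arm: Moves the arm, as the interface text tells. Shift numbers are shares of 15 cm and turn numbers shares of 45 degrees, none past 1 either way. Its arguments: {"type":"object","properties":{"moves":{"type":"array"},"squeeze":{"type":"number"}},"required":["moves"]}

```bash
mkdir -p pics; cat > h.py <<'E'
import numpy as np, cv2
from rig import ctrl
from scipy.spatial.transform import Rotation as R
def ray(p,uv,z):
    f=192/np.tan(np.radians(p["vertical_fov"])/2)
    K=np.array([[f,0,p["cx"]],[0,f,p["cy"]],[0,0,1]])
    n=cv2.undistortPoints(np.array([[uv]],float),K,np.array(p["dist"],float))[0,0]
    M=cv2.Rodrigues(np.array(p["rvec"],float))[0]; t=np.array(p["tvec"],float).ravel()
    c=-M.T@t; d=M.T@np.array([n[0],n[1],1]); return c+d*(z-c[2])/d[2]
def rel(target):
    o=ctrl.get_obs(); r=R.from_quat(o["tcp_rot"]); return r.inv().apply(np.array(target)-o["eef_pos"])/0.15
E
python3 - <<'E'
from h import *
o=ctrl.get_obs(); print({k:np.round(v,3) for k,v in o.items()})
print(R.from_quat(o["tcp_rot"]).as_matrix().round(3))
ims=[]
for n in("scene","top"):
    p=ctrl.get_image(n); cv2.imwrite(f"pics/{n}0.png",p["image"])
    for t in("screw_cap","marker_black","petri_dish"):
        for d in ctrl.look_for(p,t)[:4]:
            b=d["bbox"];print(n,t,np.round(b),round(d["confidence"],2),ray(p,[(b[0]+b[2])/2,(b[1]+b[3])/2],.01).round(3))
    for t,z in(("screw_cap",0),("stand",0),("tray_pivot",.11),("load_spot",.113),("hood_end",.113),("press_tab",.113)):
        for d in ctrl.spot_point(p,t)[:3]: print(n,t,np.round(d["centre"],1),round(d["confidence"],2),ray(p,d["centre"],z).round(3))
E
```

```text
{'time': np.float64(0.0), 'qpos': array([ 0.989,  0.359,  1.511, -0.   ,  1.272, -0.115]), 'joint_vel': array([-0.002, -0.002, -0.002,  0.   , -0.   ,  0.   ]), 'effort': array([ 3.0000e-03, -5.2762e+01, -2.7863e+01,  0.0000e+00,  1.3000e-02,
       -0.0000e+00]), 'eef_pos': array([0.27 , 0.535, 0.23 ]), 'tcp_rot': array([ 0.231,  0.973, -0.001, -0.   ]), 'contact_force': array([ 1.459, -0.818,  0.124]), 'torque': array([ 0.017, -0.021, -0.038]), 'grip_force': np.float64(0.0), 'finger_gap': np.float64(0.085)}
[[-0.893  0.45  -0.001]
 [ 0.45   0.893 -0.002]
 [ 0.    -0.002 -1.   ]]
scene screw_cap [268. 286. 296. 306.] 0.91 [ 0.443 -0.277  0.01 ]
scene screw_cap [322. 289. 350. 312.] 0.86 [ 0.533 -0.356  0.01 ]
scene screw_cap [268. 258. 284. 274.] 0.62 [ 0.493 -0.186  0.01 ]
scene screw_cap [306. 270. 321. 283.] 0.45 [ 0.544 -0.267  0.01 ]
scene marker_black [278. 202. 323. 214.] 0.48 [ 0.709 -0.016  0.01 ]
scene screw_cap [281.6 298. ] 0.81 [ 0.445 -0.273  0.   ]
scene screw_cap [314.7 278. ] 0.79 [ 0.55  -0.265  0.   ]
scene screw_cap [276.  265.8] 0.67 [ 0.501 -0.176  0.   ]
scene
[... 322 characters left out ...]
0.01 ]
top screw_cap [347. 198. 364. 215.] 0.47 [ 0.54  -0.344  0.01 ]
top screw_cap [327. 199. 340. 213.] 0.47 [ 0.545 -0.263  0.01 ]
top marker_black [244. 154. 277. 172.] 0.65 [ 0.712 -0.003  0.01 ]
top petri_dish [146. 168. 164. 184.] 0.83 [0.675 0.392 0.01 ]
top petri_dish [182. 200. 273. 230.] 0.33 [0.521 0.124 0.01 ]
top screw_cap [352.  207.5] 0.74 [ 0.539 -0.332  0.   ]
top screw_cap [333.2 234.8] 0.68 [ 0.441 -0.257  0.   ]
top screw_cap [330.3 204.4] 0.66 [ 0.552 -0.253  0.   ]
top stand [241.4 222.1] 0.9 [0.496 0.074 0.   ]
top tray_pivot [240.  213.3] 0.63 [0.515 0.074 0.11 ]
top load_spot [249.5 218.3] 0.69 [0.497 0.042 0.113]
top hood_end [213.1 215.1] 0.75 [0.511 0.164 0.113]
```

```bash
python3 - <<'E'
import cv2,numpy as np
a=cv2.imread("pics/scene0.png");b=cv2.imread("pics/top0.png")
A=cv2.resize(a[140:330,150:370],None,fx=2.4,fy=2.4,interpolation=2)[:,:528]
B=cv2.resize(b[140:260,130:390],None,fx=3,fy=3,interpolation=2)
cv2.imwrite("pics/a.png",A);cv2.imwrite("pics/b.png",B)
E
```

```text
(no output)
```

View pics/a.png

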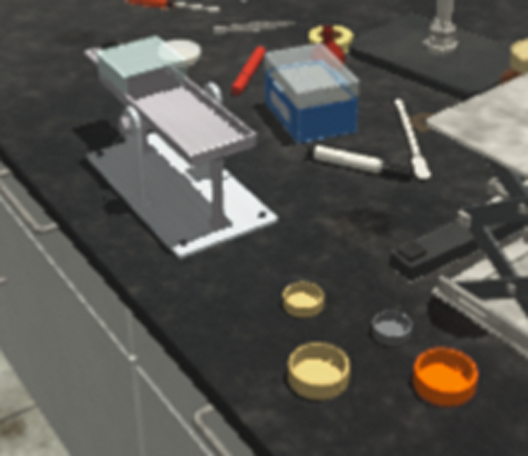

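View pics/b.png

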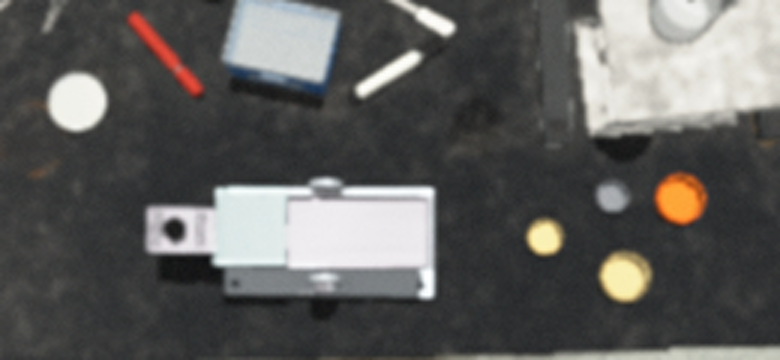

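The loose cap is the large tan one, at about (338,232) in the top view and (282,296) in the scene view. The small tan, grey and orange caps are decoys. The tray lies nearly along world y, with its black pad at about (188,217) in the top view. Next I'll refine these positions by colour segmentation.

```bash
python3 - <<'E'
from h import *
for n,roi in(("top",(320,215,360,250)),("scene",(260,278,305,315))):
    p=ctrl.get_image(n); im=p["image"]; x0,y0,x1,y1=roi
    h=cv2.cvtColor(im,cv2.COLOR_BGR2HSV)[y0:y1,x0:x1]
    m=((h[...,1]>60)&(h[...,2]>90)&(h[...,0]>12)&(h[...,0]<40)).astype(np.uint8)
    x,y,w,hh=cv2.boundingRect(m); ys,xs=np.nonzero(m)
    print(n,"cap box",x+x0,y+y0,w,hh,"centroid",ray(p,[xs.mean()+x0,ys.mean()+y0],.01).round(4),"boxc",ray(p,[x+x0+(w-1)/2,y+y0+(hh-1)/2],.01).round(4))
    if n=="top":
        for nm,uv,z in(("pad",(188.3,216.7),.125),("traytl",(226,205.5),.115),("traybl",(226,229.5),.115),("traytr",(274,205.5),.125),("traybr",(274,229.5),.125),("tabTL",(178.5,208.8),.113),("tabBL",(178.5,224.3),.113),("hoodTL",(202,202.5),.15),("hoodBL",(201,228.5),.15)):
            print(nm,ray(p,uv,z).round(4))
        g=cv2.cvtColor(im,cv2.COLOR_BGR2GRAY)[207:227,180:200].astype(float); m=g<70; ys,xs=np.nonzero(m); print("padseg",xs.mean()+180,ys.mean()+207,m.sum(),ray(p,[xs.mean()+180,ys.mean()+207],.125).round(4))
        cv2.imwrite("pics/c.png",cv2.resize(im[195:240,170:285],None,fx=6.9,fy=6.9,interpolation=0))
    print("cam",(-cv2.Rodrigues(np.array(p["rvec"],float))[0].T@np.array(p["tvec"],float).ravel()).round(2))
E
```

```text
top cap box 329 224 19 17 centroid [ 0.4506 -0.2739  0.01  ] boxc [ 0.4498 -0.2736  0.01  ]
pad [0.5059 0.2466 0.125 ]
traytl [0.5419 0.1202 0.115 ]
traybl [0.4608 0.1214 0.115 ]
traytr [ 0.5361 -0.0412  0.125 ]
traybr [ 0.4558 -0.0385  0.125 ]
tabTL [0.5352 0.2823 0.113 ]
tabBL [0.4823 0.2821 0.113 ]
hoodTL [0.5489 0.1968 0.15  ]
hoodBL [0.463  0.2006 0.15  ]
padseg 188.94252873563218 218.3448275862069 87 [0.5003 0.2445 0.125 ]
cam [0.34 0.02 1.48]
scene cap box 270 282 26 24 centroid [ 0.4485 -0.2717  0.01  ] boxc [ 0.4487 -0.2712  0.01  ]
cam [ 0.01 -0.83  0.69]
```

View pics/c.png

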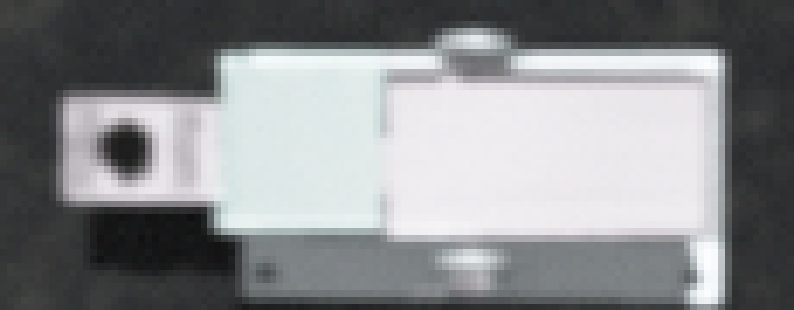

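Call:
{"name": "step_arm", "arguments": {"moves": [0, 0, -0.55, -1, -0.6, 0, 100, 0, 0, -0.55, -1, -0.6, 0, 100, 0, 0, -0.55, -1, -0.6, 0, 100, 0, 0, -0.55, -1, -0.6, 0, 100, 0, 0, -0.55, -1, -0.6, 0, 100, 0, 0, -0.55, -1, -0.6, 0, 100]}}

```text
time: 1.6
eef_pos: [0.3652, 0.3849, 0.2314]
tcp_rot: [0.019, 1.0, -0.001, 0.0]
contact_force: [0.3, -0.1, 0.3]
finger_gap: 0.085
grip_force: 0.0
```

Call:
{"name": "step_arm", "arguments": {"moves": [0, 0, 0, -0.8, -1, 0, 100, 0, 0, 0, -0.8, -1, 0, 100, 0, 0, 0, -0.8, -1, 0, 100, 0, 0, 0, -0.8, -1, 0, 100, 0, 0, 0, -0.8, -1, 0, 100]}}

```text
time: 2.02
eef_pos: [0.4802, 0.2319, 0.2315]
tcp_rot: [0.018, 1.0, -0.0, 0.001]
contact_force: [-0.8, 0.9, 0.5]
finger_gap: 0.0852
grip_force: 0.0
```

Call:
{"name": "step_arm", "arguments": {"moves": [0, 0, 0, 0, -1, 0, 100, 0, 0, 0, 0, -1, 0, 100, 0, 0, 0, 0, -1, 0, 100, 0, 0, 0, 0, -1, 0, 100]}}

```text
time: 2.35
eef_pos: [0.4726, 0.0816, 0.2313]
tcp_rot: [0.018, 1.0, -0.0, -0.0]
contact_force: [0.2, -0.0, -0.1]
finger_gap: 0.0852
grip_force: 0.0
```

Call:
{"name": "step_arm", "arguments": {"moves": [0, 0, 0, 0, -1, 0, 100, 0, 0, 0, 0, -1, 0, 100, 0, 0, 0, 0, -1, 0, 100, 0, 0, 0, 0, -1, 0, 100]}}

```text
time: 2.68
eef_pos: [0.468, -0.0687, 0.2317]
tcp_rot: [0.018, 1.0, -0.001, 0.001]
contact_force: [0.9, 0.6, 1.0]
finger_gap: 0.0856
grip_force: 0.0
```

Call:
{"name": "step_arm", "arguments": {"moves": [0, 0, 0, 0, -1, 0, 100, 0, 0, 0, 0, -1, 0, 100, 0, 0, 0, 0, -1, 0, 100, 0, 0, 0, 0, -1, 0, 100, 0, 0, 0, 0, -1, 0, 100, 0, 0, 0, 0, -1, 0, 100]}}

```text
time: 3.18
eef_pos: [0.463, -0.2166, 0.2313]
tcp_rot: [0.019, 1.0, 0.0, 0.0]
contact_force: [-0.2, 1.5, -0.2]
finger_gap: 0.0853
grip_force: 0.0
```

```bash
python3 -c "
from h import *
o=ctrl.get_obs();print(o['time'],o['eef_pos'].round(4),R.from_quat(o['tcp_rot']).as_matrix().round(3),o['contact_force'],o['qpos'].round(2)); print(rel([.4495,-.273,.1]))"
```

```text
3.1833 [ 0.463  -0.2166  0.2313] [[-0.999  0.038  0.   ]
 [ 0.038  0.999  0.   ]
 [-0.     0.    -1.   ]] [-0.18306118  1.53914257 -0.24570365] [-0.57  0.23  1.7   0.    1.21 -2.11]
[ 0.07616468 -0.37920144  0.87487994]
```

Call:
{"name": "step_arm", "arguments": {"moves": [0, 0, 0, 0.08, -0.38, 0, 100, 0, 0, 0, 0.08, -0.38, 0, 100, 0, 0, 0, 0.08, -0.38, 0.87, 100, 0, 0, 0, 0.08, -0.38, 0.87, 100, 0, 0, 0, 0.08, -0.38, 0.87, 100, 0, 0, 0, 0.08, -0.38, 0.87, 100, 0, 0, 0, 0.08, -0.38, 0.87, 100]}}

```text
time: 3.77
eef_pos: [0.447, -0.2694, 0.0988]
tcp_rot: [0.017, 1.0, 0.002, -0.003]
contact_force: [1.4, 0.2, 0.2]
finger_gap: 0.0852
grip_force: 0.0
```

```bash
python3 -c "
from h import *
p=ctrl.get_image('scene');cv2.imwrite('pics/d.png',cv2.resize(p['image'][190:330,200:380],None,fx=4,fy=4))
print(rel([.4495,-.273,0]))"
```

```text
[-0.00726423 -0.01445444  0.67282965]
```

View pics/d.png

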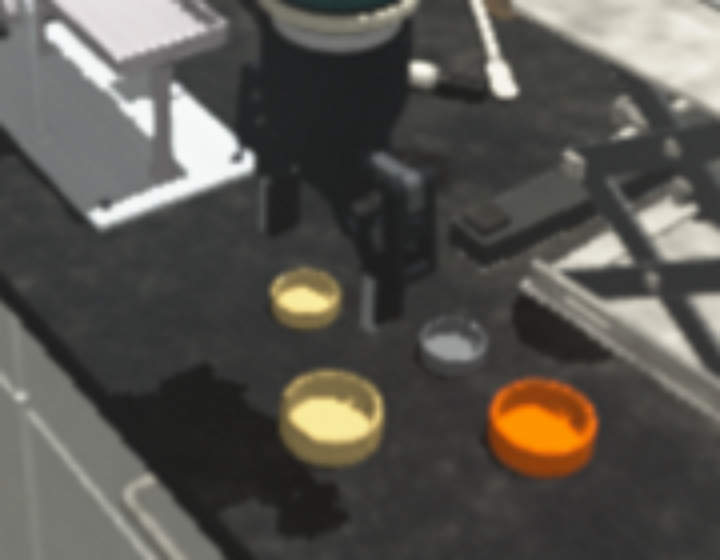

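The gripper hangs open over the large tan cap, which is at crop (332,418), with the fingers on either side along y. Descending now.

Call:
{"name": "step_arm", "arguments": {"moves": [0, 0, 0, 0, -0.02, 0.25, 100, 0, 0, 0, 0, -0.02, 0.45, 100, 0, 0, 0, 0, -0.02, 0.55, 100, 0, 0, 0, 0, -0.02, 0.62, 100, 0, 0, 0, 0, -0.02, 0.66, 100, 0, 0, 0, 0, -0.02, 0.66, 100]}}

```text
time: 4.32
eef_pos: [0.4495, -0.2759, 0.0027]
tcp_rot: [0.017, 1.0, -0.001, 0.001]
contact_force: [-0.1, 0.5, -0.6]
finger_gap: 0.0852
grip_force: 0.0
```

Call:
{"name": "step_arm", "arguments": {"moves": [0, 0, 0, 0, 0, 0, 55, 0, 0, 0, 0, 0, 0, 55, 0, 0, 0, 0, 0, 0, 55, 0, 0, 0, 0, 0, 0, 55, 0, 0, 0, 0, 0, 0, 55, 0, 0, 0, 0, 0, 0, 55, 0, 0, 0, 0, 0, 0, 55, 0, 0, 0, 0, 0, 0, 55, 0, 0, 0, 0, 0, 0, 55, 0, 0, 0, 0, 0, 0, 55], "squeeze": 25}}

```text
time: 5.15
eef_pos: [0.4494, -0.2761, 0.0034]
tcp_rot: [0.018, 1.0, -0.001, 0.001]
contact_force: [0.7, 2.2, 6.4]
finger_gap: 0.056
grip_force: 25.3
```

Call:
{"name": "step_arm", "arguments": {"moves": [0, 0, 0, 0, 0, -0.1, 55, 0, 0, 0, 0, 0, -0.3, 55, 0, 0, 0, 0, 0, -0.5, 55, 0, 0, 0, 0, 0, -0.75, 55, 0, 0, 0, 0, 0, -1, 55, 0, 0, 0, 0, 0, -1, 55, 0, 0, 0, 0, 0, -1, 55]}}

```text
time: 5.73
eef_pos: [0.4502, -0.2769, 0.155]
tcp_rot: [0.017, 1.0, -0.002, 0.003]
contact_force: [-1.1, 0.6, -1.6]
finger_gap: 0.0559
grip_force: 27.2
```

Call:
{"name": "step_arm", "arguments": {"moves": [0, 0, 0, -0.1, 0.2, -0.1, 55, 0, 0, 0, -0.2, 0.4, -0.2, 55, 0, 0, 0, -0.25, 0.6, -0.2, 55, 0, 0, 0, -0.25, 0.8, -0.2, 55, 0, 0, 0, -0.25, 1, -0.2, 55, 0, 0, 0, -0.25, 1, -0.2, 55, 0, 0, 0, -0.25, 1, -0.2, 55]}}

```text
time: 6.32
eef_pos: [0.4899, -0.1251, 0.1805]
tcp_rot: [0.016, 1.0, 0.0, -0.001]
contact_force: [0.6, 0.4, -0.3]
finger_gap: 0.0559
grip_force: 27.2
```

```bash
python3 -c "
from h import *
o=ctrl.get_obs();print(o['finger_gap'],o['grip_force'],o['contact_force'],o['eef_pos'])
p=ctrl.get_image('scene');cv2.imwrite('pics/e.png',cv2.resize(p['image'][120:310,180:380],None,fx=3,fy=3))
print(rel([.499,.034,.175]))"
```

```text
0.05586378768489174 27.241218393319286 [ 0.62269253  0.35167953 -0.28674449] [ 0.48988028 -0.12510745  0.18053217]
[-0.0221191   1.07032865  0.03891241]
```

View pics/e.png

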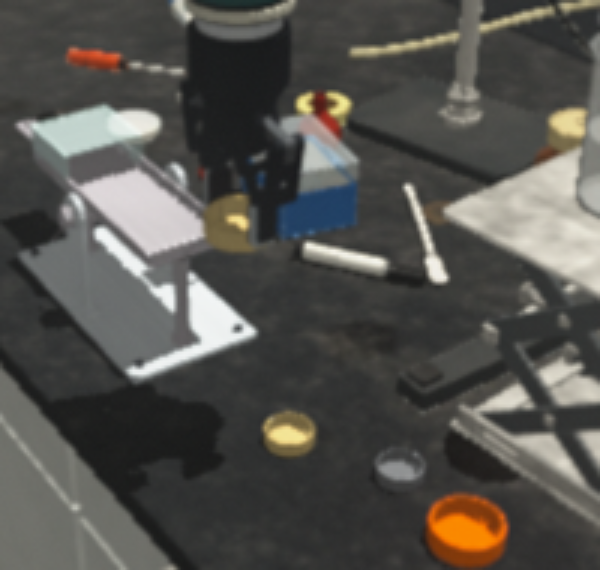

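The cap is held level at crop (232,222), and the tray ahead is clear. I'll move over the load spot and check where the cap sits in the grip.

Call:
{"name": "step_arm", "arguments": {"moves": [0, 0, 0, -0.02, 0.25, 0, 55, 0, 0, 0, -0.02, 0.5, 0, 55, 0, 0, 0, -0.02, 0.75, 0, 55, 0, 0, 0, -0.02, 1, 0, 55, 0, 0, 0, -0.02, 1, 0, 55, 0, 0, 0, -0.02, 1, 0, 55]}}

```text
time: 6.87
eef_pos: [0.4993, 0.0234, 0.1813]
tcp_rot: [0.016, 1.0, -0.0, -0.0]
contact_force: [0.2, -0.2, -1.1]
finger_gap: 0.0562
grip_force: 27.3
```

```bash
python3 -c "
from h import *
o=ctrl.get_obs();print(o['eef_pos'])
p=ctrl.get_image('scene')
for d in ctrl.spot_point(p,'screw_cap')[:4]: print(d['centre'],d['confidence'],ray(p,d['centre'],o['eef_pos'][2]-.003))
for d in ctrl.look_for(p,'screw_cap')[:4]:b=d['bbox'];print(b,d['confidence'],ray(p,[(b[0]+b[2])/2,(b[1]+b[3])/2],o['eef_pos'][2]+.007))
cv2.imwrite('pics/f.png',cv2.resize(p['image'][140:220,180:280],None,fx=6,fy=6))
print(rel([.499,.034,.117]))"
```

```text
[0.49931084 0.02337758 0.18129679]
[333.9, 302.4] 0.64 [ 0.3976779  -0.47385275  0.17829679]
[273.4, 268.5] 0.6 [ 0.36538916 -0.34755575  0.17829679]
[311.8, 279.1] 0.59 [ 0.40465733 -0.40953697  0.17829679]
[228.7, 173.2] 0.47 [0.49132198 0.02291144 0.17829679]
[217.5, 159.9, 233.6, 178.2] 0.74 [0.48714562 0.03112789 0.18829679]
[320.7, 290.3, 348.0, 312.9] 0.74 [ 0.3919416  -0.47984275  0.18829679]
[304.3, 268.6, 320.6, 286.8] 0.56 [ 0.40022704 -0.41558621  0.18829679]
[0.00644717 0.08471182 0.43007061]
```

View pics/f.png

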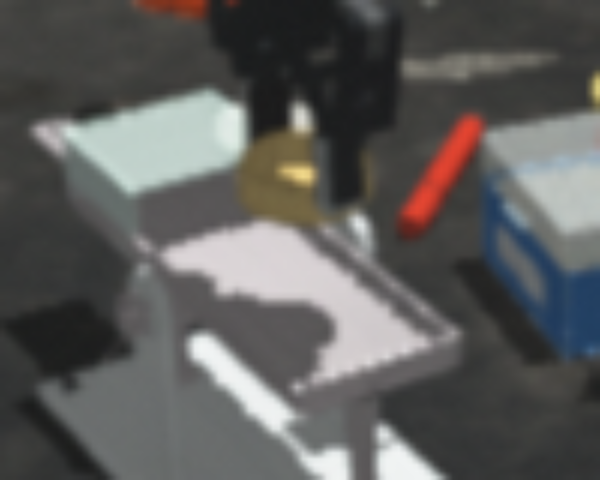

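```bash
python3 -c "
from h import *
p=ctrl.get_image('scene');print(ray(p,[230.8,169.3],.188))
for uv in((256.7,195),(230,204.7)):print(ray(p,uv,.125))
q=ctrl.get_image('top')
h=cv2.cvtColor(q['image'],cv2.COLOR_BGR2GRAY)
for y,z in((-.02,.125),(.0,.125)):
  pass
for c in (258,262,266,270): print(c,h[198:236,c].tolist())
"
```

```text
[0.49791282 0.02243637 0.188     ]
[ 0.53844984 -0.03712893  0.125     ]
[ 0.45609991 -0.03788862  0.125     ]
258 [95, 90, 90, 86, 85, 81, 76, 74, 67, 68, 64, 58, 53, 48, 41, 38, 37, 39, 38, 37, 42, 47, 50, 58, 81, 96, 103, 108, 105, 102, 100, 108, 127, 134, 131, 133, 133, 133]
262 [97, 95, 89, 89, 82, 81, 78, 73, 74, 69, 63, 59, 58, 46, 43, 38, 36, 38, 42, 46, 56, 71, 85, 95, 101, 101, 106, 105, 105, 98, 93, 105, 125, 131, 135, 134, 134, 132]
266 [97, 94, 92, 89, 86, 83, 78, 74, 73, 69, 65, 59, 56, 48, 46, 40, 39, 44, 69, 150, 222, 237, 236, 226, 211, 183, 137, 110, 105, 102, 96, 103, 124, 134, 134, 133, 133, 131]
270 [98, 94, 86, 84, 85, 83, 80, 72, 73, 73, 71, 65, 62, 55, 45, 41, 70, 144, 204, 228, 231, 229, 227, 220, 190, 132, 92, 86, 88, 84, 88, 106, 120, 110, 95, 86, 68, 67]
```

Call:
{"name": "step_arm", "arguments": {"moves": [0, 0, 0, 0, 0.08, 0, 55, 0, 0, 0, 0, 0.08, 0.1, 55, 0, 0, 0, 0, 0.08, 0.2, 55, 0, 0, 0, 0, 0.08, 0.28, 55, 0, 0, 0, 0, 0.08, 0.34, 55, 0, 0, 0, 0, 0.08, 0.38, 55, 0, 0, 0, 0, 0.08, 0.4, 55, 0, 0, 0, 0, 0.08, 0.41, 55, 0, 0, 0, 0, 0.08, 0.41, 55]}}

```text
time: 7.87
eef_pos: [0.4999, 0.0349, 0.1204]
tcp_rot: [0.018, 1.0, -0.0, 0.0]
contact_force: [-1.2, 0.6, -1.4]
finger_gap: 0.0564
grip_force: 27.3
```

Call:
{"name": "step_arm", "arguments": {"moves": [0, 0, 0, 0, 0, 0.01, 55, 0, 0, 0, 0, 0, 0.015, 55, 0, 0, 0, 0, 0, 0.02, 55, 0, 0, 0, 0, 0, 0.02, 55, 0, 0, 0, 0, 0, 0.02, 55]}}

```text
time: 8.28
eef_pos: [0.4998, 0.0349, 0.1174]
tcp_rot: [0.017, 1.0, -0.0, 0.0]
contact_force: [-0.6, 0.1, -1.7]
finger_gap: 0.0563
grip_force: 27.3
```

Call:
{"name": "step_arm", "arguments": {"moves": [0, 0, 0, 0, 0, 0.004, 55, 0, 0, 0, 0, 0, 0.008, 55, 0, 0, 0, 0, 0, 0.008, 55, 0, 0, 0, 0, 0, 0.008, 55]}}

```text
time: 8.62
eef_pos: [0.4999, 0.0349, 0.1164]
tcp_rot: [0.017, 1.0, -0.0, 0.0]
contact_force: [-0.4, -0.5, 4.9]
finger_gap: 0.056
grip_force: 27.7
```

Touched down. Releasing and rising.

Call:
{"name": "step_arm", "arguments": {"moves": [0, 0, 0, 0, 0, 0, 70, 0, 0, 0, 0, 0, 0, 80, 0, 0, 0, 0, 0, 0, 90, 0, 0, 0, 0, 0, 0, 100, 0, 0, 0, 0, 0, 0, 100, 0, 0, 0, 0, 0, 0, 100, 0, 0, 0, 0, 0, 0, 100, 0, 0, 0, 0, 0, -0.1, 100, 0, 0, 0, 0, 0, -0.3, 100, 0, 0, 0, 0, 0, -0.55, 100, 0, 0, 0, 0, 0, -0.8, 100, 0, 0, 0, 0, 0, -0.8, 100]}}

```text
time: 9.62
eef_pos: [0.5043, 0.0347, 0.2431]
tcp_rot: [0.017, 1.0, -0.0, 0.006]
contact_force: [2.2, -0.7, 0.2]
finger_gap: 0.0856
grip_force: 0.0
```

Call:
{"name": "step_arm", "arguments": {"moves": [0, 0, 0, 0, 0.25, 0, 50, 0, 0, 0, 0, 0.5, 0, 0, 0, 0, 0, 0, 0.75, 0, 0, 0, 0, 0, -0.03, 1, 0, 0, 0, 0, 0, -0.03, 1, 0, 0, 0, 0, 0, -0.03, 1, 0, 0]}}

```text
time: 10.12
eef_pos: [0.5094, 0.1864, 0.2358]
tcp_rot: [0.016, 1.0, -0.0, -0.0]
contact_force: [-0.3, 0.5, -0.5]
finger_gap: 0.0122
grip_force: 0.0
```

```bash
python3 -c "
from h import *
o=ctrl.get_obs();print(o['eef_pos'],o['contact_force'],o['finger_gap'])
p=ctrl.get_image('scene')
for d in ctrl.look_for(p,'screw_cap')[:5]:b=d['bbox'];print(b,d['confidence'],ray(p,[(b[0]+b[2])/2,(b[1]+b[3])/2],.123))
cv2.imwrite('pics/g.png',cv2.resize(p['image'][120:220,160:280],None,fx=5,fy=5))
print(rel([.506,.247,.19]))"
```

```text
[0.50940893 0.18637799 0.23576507] [-0.34869847  0.4779147  -0.51253597] 0.012225304694904394
[321.7, 290.1, 351.1, 313.4] 0.84 [ 0.44448278 -0.43713796  0.123     ]
[264.2, 256.6, 285.8, 272.9] 0.58 [ 0.41341421 -0.28830851  0.123     ]
[307.2, 268.5, 322.1, 287.4] 0.53 [ 0.45409138 -0.36517201  0.123     ]
[216.4, 181.7, 238.9, 197.8] 0.51 [0.49170608 0.03371455 0.123     ]
[0.03462071 0.41809658 0.30427511]
```

View pics/g.png

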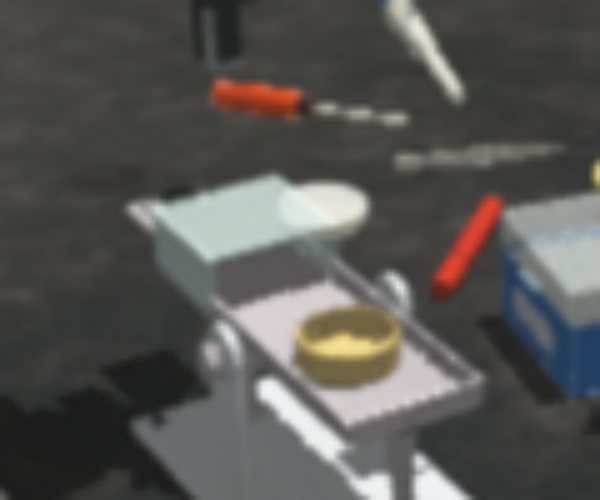

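The cap lies flat in the open part of the tray at crop (348,345), and the gripper is clear. I'll turn the shut fingers 90° for more clearance from the hood and move over the pad.

Call:
{"name": "step_arm", "arguments": {"moves": [0, 0, 1, 0.03, 0.43, 0, 0, 0, 0, 1, 0.03, 0.43, 0, 0, 0, 0, 1, 0.03, 0.43, 0, 0, 0, 0, 1, 0.03, 0.43, 0, 0, 0, 0, 1, 0.03, 0.43, 0, 0, 0, 0, 1, 0.03, 0.43, 0, 0, 0, 0, 1, 0.03, 0.43, 0, 0, 0, 0, 1, 0.03, 0.43, 0, 0]}}

```text
time: 10.88
eef_pos: [0.5073, 0.2476, 0.236]
tcp_rot: [0.4, 0.916, -0.0, -0.0]
contact_force: [-0.1, -0.1, -0.2]
finger_gap: -0.0002
grip_force: 0.0
```

Call:
{"name": "step_arm", "arguments": {"moves": [0, 0, 1, 0, 0, 0.2, 0, 0, 0, 1, 0, 0, 0.3, 0, 0, 0, 1, 0, 0, 0.3, 0, 0, 0, 1, 0, 0, 0.3, 0, 0, 0, 1, 0, 0, 0.3, 0, 0, 0, 1, 0, 0, 0.3, 0, 0, 0, 1, 0, 0, 0.3, 0, 0, 0, 1, 0, 0, 0.3, 0, 0, 0, 1, 0, 0, 0.3, 0, 0, 0, 1, 0, 0, 0.3, 0]}}

```text
time: 11.72
eef_pos: [0.5073, 0.2486, 0.1911]
tcp_rot: [0.719, 0.695, -0.0, 0.0]
contact_force: [-0.0, 0.4, -0.4]
finger_gap: -0.0001
grip_force: 0.0
```

```bash
python3 -c "
from h import *
o=ctrl.get_obs();print(o['time'],o['eef_pos'],o['contact_force'],o['finger_gap'],R.from_quat(o['tcp_rot']).as_matrix().round(3))
print(rel([.506,.249,.145]))"
```

```text
11.7167 [0.50730053 0.24864361 0.19109788] [-0.00902787  0.43996323 -0.42885342] -0.0001281040616531002 [[ 0.033  0.999 -0.   ]
 [ 0.999 -0.033 -0.   ]
 [-0.    -0.    -1.   ]]
[ 0.00215592 -0.00871084  0.30731965]
```

Call:
{"name": "step_arm", "arguments": {"moves": [0, 0, 0, 0, -0.01, 0.15, 0, 0, 0, 0, 0, -0.01, 0.28, 0, 0, 0, 0, 0, -0.01, 0.34, 0, 0, 0, 0, 0, -0.01, 0.37, 0, 0, 0, 0, 0, -0.01, 0.37, 0, 0, 0, 0, 0, -0.01, 0.37, 0]}}

```text
time: 12.22
eef_pos: [0.5061, 0.2494, 0.136]
tcp_rot: [0.719, 0.695, 0.0, 0.0]
contact_force: [-0.2, -0.6, 0.4]
finger_gap: -0.0002
grip_force: 0.0
```

Call:
{"name": "step_arm", "arguments": {"moves": [0, 0, 0, 0, 0, 0.01, 0, 0, 0, 0, 0, 0, 0.02, 0, 0, 0, 0, 0, 0, 0.03, 0, 0, 0, 0, 0, 0, 0.03, 0, 0, 0, 0, 0, 0, 0.03, 0]}}

```text
time: 12.63
eef_pos: [0.5057, 0.2494, 0.1312]
tcp_rot: [0.719, 0.695, 0.0, 0.0]
contact_force: [0.9, -0.1, 0.4]
finger_gap: 0.0003
grip_force: 0.0
```

Call:
{"name": "step_arm", "arguments": {"moves": [0, 0, 0, 0, 0, 0.01, 0, 0, 0, 0, 0, 0, 0.02, 0, 0, 0, 0, 0, 0, 0.02, 0, 0, 0, 0, 0, 0, 0.02, 0]}}

```text
time: 12.97
eef_pos: [0.506, 0.2496, 0.1282]
tcp_rot: [0.719, 0.695, 0.0, 0.0]
contact_force: [1.0, 1.8, 2.6]
finger_gap: -0.0001
grip_force: 1.1
```

Call:
{"name": "step_arm", "arguments": {"moves": [0, 0, 0, 0, 0, 0.01, 0, 0, 0, 0, 0, 0, 0.02, 0, 0, 0, 0, 0, 0, 0.02, 0, 0, 0, 0, 0, 0, 0.02, 0]}}

```text
time: 13.3
eef_pos: [0.5059, 0.2495, 0.125]
tcp_rot: [0.719, 0.695, 0.0, 0.0]
contact_force: [-0.3, 2.1, 2.1]
finger_gap: -0.0001
grip_force: 1.1
```

```bash
python3 -c "
from h import *
import time
print([ctrl.get_obs()['contact_force'].round(2).tolist() for i in range(2)])
p=ctrl.get_image('scene');o=ctrl.get_obs();print(o['contact_force'],o['eef_pos'])
p=ctrl.get_image('scene');o=ctrl.get_obs();print(o['contact_force'],o['eef_pos'])
"
```

```text
[[-0.35, 2.08, 2.05], [-0.35, 2.08, 2.05]]
[-0.07583339  1.3007064   1.94172568] [0.50587199 0.24946227 0.12510797]
[0.52313453 2.09915483 2.86012231] [0.50589403 0.24945959 0.12514211]
```

Call:
{"name": "step_arm", "arguments": {"moves": [0, 0, 0, 0, 0, 0.012, 0, 0, 0, 0, 0, 0, 0.024, 0, 0, 0, 0, 0, 0, 0.036, 0, 0, 0, 0, 0, 0, 0.048, 0, 0, 0, 0, 0, 0, 0.06, 0, 0, 0, 0, 0, 0, 0.072, 0, 0, 0, 0, 0, 0, 0.084, 0, 0, 0, 0, 0, 0, 0.096, 0, 0, 0, 0, 0, 0, 0.108, 0, 0, 0, 0, 0, 0, 0.12, 0, 0, 0, 0, 0, 0, 0.132, 0, 0, 0, 0, 0, 0, 0.144, 0, 0, 0, 0, 0, 0, 0.156, 0, 0, 0, 0, 0, 0, 0.168, 0, 0, 0, 0, 0, 0, 0.18, 0, 0, 0, 0, 0, 0, 0.19, 0, 0, 0, 0, 0, 0, 0.2, 0, 0, 0, 0, 0, 0, 0.21, 0, 0, 0, 0, 0, 0, 0.21, 0]}}

```text
time: 14.98
eef_pos: [0.5057, 0.2488, 0.0933]
tcp_rot: [0.719, 0.695, -0.0, 0.0]
contact_force: [1.4, -2.1, 2.8]
finger_gap: 0.0002
grip_force: 1.6
```

Call:
{"name": "step_arm", "arguments": {"moves": [0, 0, 0, 0, 0, 0.01, 0, 0, 0, 0, 0, 0, 0.02, 0, 0, 0, 0, -0.003, 0, 0.03, 0, 0, 0, 0, -0.005, 0, 0.04, 0, 0, 0, 0, -0.007, 0, 0.05, 0, 0, 0, 0, -0.009, 0, 0.06, 0, 0, 0, 0, -0.011, 0, 0.07, 0, 0, 0, 0, -0.013, 0, 0.08, 0, 0, 0, 0, -0.015, 0, 0.09, 0, 0, 0, 0, -0.018, 0, 0.1, 0, 0, 0, 0, -0.02, 0, 0.11, 0, 0, 0, 0, -0.023, 0, 0.12, 0, 0, 0, 0, -0.026, 0, 0.13, 0, 0, 0, 0, -0.029, 0, 0.14, 0, 0, 0, 0, -0.032, 0, 0.15, 0, 0, 0, 0, -0.034, 0, 0.16, 0, 0, 0, 0, -0.034, 0, 0.16, 0, 0, 0, 0, -0.034, 0, 0.16, 0]}}

```text
time: 16.48
eef_pos: [0.5055, 0.2443, 0.0695]
tcp_rot: [0.719, 0.695, -0.0, -0.0]
contact_force: [0.0, 2.6, 2.8]
finger_gap: 0.0
grip_force: 1.5
```

Call:
{"name": "step_arm", "arguments": {"moves": [0, 0, 0, -0.002, 0, 0.004, 0, 0, 0, 0, -0.004, 0, 0.008, 0, 0, 0, 0, -0.006, 0, 0.012, 0, 0, 0, 0, -0.008, 0, 0.016, 0, 0, 0, 0, -0.01, 0, 0.02, 0, 0, 0, 0, -0.011, 0, 0.024, 0, 0, 0, 0, -0.012, 0, 0.028, 0, 0, 0, 0, -0.013, 0, 0.032, 0, 0, 0, 0, -0.014, 0, 0.036, 0, 0, 0, 0, -0.014, 0, 0.036, 0, 0, 0, 0, -0.014, 0, 0.036, 0]}}

```text
time: 17.4
eef_pos: [0.5055, 0.2421, 0.0641]
tcp_rot: [0.719, 0.695, -0.0, 0.0]
contact_force: [0.2, 0.8, 3.6]
finger_gap: -0.0003
grip_force: 1.7
```

Call:
{"name": "step_arm", "arguments": {"moves": [0, 0, 0, 0, 0, 0.003, 0, 0, 0, 0, 0, 0, 0.006, 0, 0, 0, 0, 0, 0, 0.008, 0, 0, 0, 0, 0, 0, 0.01, 0, 0, 0, 0, 0, 0, 0.01, 0]}}

```text
time: 17.82
eef_pos: [0.5054, 0.2418, 0.0626]
tcp_rot: [0.719, 0.695, -0.0, 0.0]
contact_force: [-1.0, -0.8, 5.1]
finger_gap: -0.0002
grip_force: 2.1
```

Possibly on the stop now. I'll take steps of about 0.6 mm.

Call:
{"name": "step_arm", "arguments": {"moves": [0, 0, 0, 0, 0, 0.002, 0, 0, 0, 0, 0, 0, 0.004, 0, 0, 0, 0, 0, 0, 0.004, 0, 0, 0, 0, 0, 0, 0.004, 0]}}

```text
time: 18.15
eef_pos: [0.5054, 0.2418, 0.0621]
tcp_rot: [0.719, 0.695, -0.0, 0.0]
contact_force: [0.6, -3.4, 5.9]
finger_gap: 0.0001
grip_force: 2.4
```

Call:
{"name": "step_arm", "arguments": {"moves": [0, 0, 0, 0, 0, 0.002, 0, 0, 0, 0, 0, 0, 0.004, 0, 0, 0, 0, 0, 0, 0.004, 0, 0, 0, 0, 0, 0, 0.004, 0]}}

```text
time: 18.48
eef_pos: [0.5054, 0.2417, 0.0616]
tcp_rot: [0.719, 0.695, -0.0, 0.0]
contact_force: [0.0, -3.7, 5.7]
finger_gap: -0.0001
grip_force: 3.0
```

Call:
{"name": "step_arm", "arguments": {"moves": [0, 0, 0, -0.002, 0, 0.002, 0, 0, 0, 0, -0.004, 0, 0.004, 0, 0, 0, 0, -0.004, 0, 0.004, 0, 0, 0, 0, -0.004, 0, 0.004, 0]}}

```text
time: 18.82
eef_pos: [0.5055, 0.2416, 0.0614]
tcp_rot: [0.719, 0.695, 0.0, 0.0]
contact_force: [-0.2, -2.8, 8.5]
finger_gap: -0.0001
grip_force: 4.5
```

Call:
{"name": "step_arm", "arguments": {"moves": [0, 0, 0, 0, 0, 0.002, 0, 0, 0, 0, 0, 0, 0.004, 0, 0, 0, 0, 0, 0, 0.004, 0, 0, 0, 0, 0, 0, 0.004, 0]}}

```text
time: 19.15
eef_pos: [0.5055, 0.2415, 0.0611]
tcp_rot: [0.719, 0.695, 0.0, 0.0]
contact_force: [-1.7, -3.4, 11.1]
finger_gap: 0.0001
grip_force: 6.2
```

Call:
{"name": "step_arm", "arguments": {"moves": [0, 0, 0, 0, 0, 0.002, 0, 0, 0, 0, 0, 0, 0.004, 0, 0, 0, 0, 0, 0, 0.004, 0, 0, 0, 0, 0, 0, 0.004, 0]}}

```text
time: 19.48
eef_pos: [0.5056, 0.2415, 0.0608]
tcp_rot: [0.719, 0.695, 0.0, 0.0]
contact_force: [-2.3, -3.5, 15.9]
finger_gap: 0.0001
grip_force: 8.0
```

```bash
python3 -c "
from h import *
for i in range(4):
  p=ctrl.get_image('scene');o=ctrl.get_obs();print(o['contact_force'],o['eef_pos'])
q=ctrl.get_image('top')
a=cv2.resize(p['image'][120:220,160:280],None,fx=3.3,fy=3.3);b=cv2.resize(q['image'][180:250,160:300],None,fx=2.85,fy=4.714)
b=cv2.resize(q['image'][190:240,170:290],None,fx=3.3,fy=3.3);b=cv2.copyMakeBorder(b,0,a.shape[0]-b.shape[0],0,0,cv2.BORDER_CONSTANT)
cv2.imwrite('pics/i.png',np.hstack([a,b]))
"
```

```text
[-2.83303935 -4.20154793 15.7472649 ] [0.50560824 0.24150902 0.06086786]
[-1.80742367 -3.62781981 16.9102747 ] [0.50557027 0.24151794 0.06085315]
[-2.75812093 -3.13626996 15.25095398] [0.50558541 0.2415238  0.06084612]
[-1.44714175 -3.52407417 15.67484719] [0.50556849 0.24151615 0.06083664]
```

View pics/i.png

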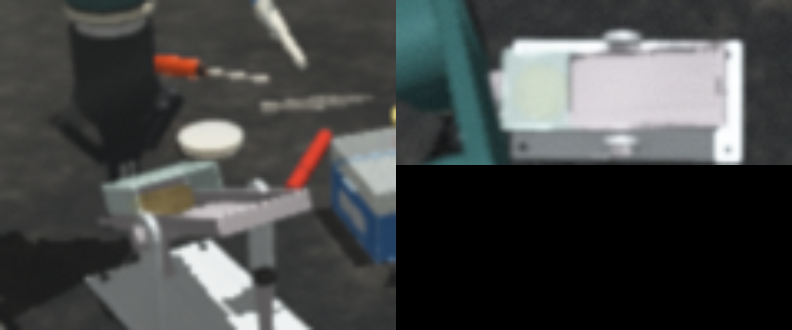

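The tray is down on its stop with about 16 N, and the cap shows through the hood against the end wall. I'll ease slightly to about 14 N and hold.

Call:
{"name": "step_arm", "arguments": {"moves": [0, 0, 0, 0, 0, -0.001, 0, 0, 0, 0, 0, 0, -0.001, 0, 0, 0, 0, 0, 0, -0.001, 0, 0, 0, 0, 0, 0, -0.001, 0, 0, 0, 0, 0, 0, -0.001, 0, 0, 0, 0, 0, 0, -0.001, 0, 0, 0, 0, 0, 0, -0.001, 0, 0, 0, 0, 0, 0, -0.001, 0, 0, 0, 0, 0, 0, -0.001, 0, 0, 0, 0, 0, 0, -0.001, 0, 0, 0, 0, 0, 0, -0.001, 0, 0, 0, 0, 0, 0, -0.001, 0, 0, 0, 0, 0, 0, -0.001, 0, 0, 0, 0, 0, 0, -0.001, 0, 0, 0, 0, 0, 0, -0.001, 0]}}

```text
time: 20.98
eef_pos: [0.5056, 0.2415, 0.0609]
tcp_rot: [0.719, 0.695, 0.0, 0.0]
contact_force: [-1.3, -3.3, 15.3]
finger_gap: -0.0001
grip_force: 7.5
```

Call:
{"name": "step_arm", "arguments": {"moves": [0, 0, 0, 0.001, 0, -0.004, 0, 0, 0, 0, 0.003, 0, -0.008, 0, 0, 0, 0, 0.006, 0, -0.014, 0, 0, 0, 0, 0.009, 0, -0.022, 0, 0, 0, 0, 0.012, 0, -0.03, 0, 0, 0, 0, 0.015, 0, -0.04, 0, 0, 0, 0, 0.018, 0, -0.05, 0, 0, 0, 0, 0.021, 0, -0.06, 0, 0, 0, 0, 0.025, 0, -0.07, 0, 0, 0, 0, 0.028, 0, -0.08, 0, 0, 0, 0, 0.031, 0, -0.09, 0, 0, 0, 0, 0.034, 0, -0.1, 0, 0, 0, 0, 0.037, 0, -0.11, 0, 0, 0, 0, 0.04, 0, -0.12, 0, 0, 0, 0, 0.042, 0, -0.13, 0, 0, 0, 0, 0.044, 0, -0.14, 0, 0, 0, 0, 0.045, 0, -0.15, 0, 0, 0, 0, 0.046, 0, -0.16, 0, 0, 0, 0, 0.047, 0, -0.17, 0, 0, 0, 0, 0.048, 0, -0.18, 0]}}

```text
time: 22.65
eef_pos: [0.5056, 0.249, 0.087]
tcp_rot: [0.719, 0.695, 0.0, -0.0]
contact_force: [-0.9, -0.9, 3.4]
finger_gap: -0.0002
grip_force: 1.5
```

Call:
{"name": "step_arm", "arguments": {"moves": [0, 0, 0, 0, 0, -0.01, 0, 0, 0, 0, 0, 0, -0.02, 0, 0, 0, 0, 0, 0, -0.03, 0, 0, 0, 0, 0, 0, -0.04, 0, 0, 0, 0, 0, 0, -0.05, 0, 0, 0, 0, 0, 0, -0.06, 0, 0, 0, 0, 0, 0, -0.07, 0, 0, 0, 0, 0, 0, -0.08, 0, 0, 0, 0, 0, 0, -0.09, 0, 0, 0, 0, 0, 0, -0.1, 0, 0, 0, 0, 0, 0, -0.11, 0, 0, 0, 0, 0, 0, -0.12, 0, 0, 0, 0, 0, 0, -0.13, 0, 0, 0, 0, 0, 0, -0.14, 0, 0, 0, 0, 0, 0, -0.15, 0, 0, 0, 0, 0, 0, -0.16, 0, 0, 0, 0, 0, 0, -0.17, 0, 0, 0, 0, 0, 0, -0.18, 0, 0, 0, 0, 0, 0, -0.19, 0, 0, 0, 0, 0, 0, -0.2, 0]}}

```text
time: 24.32
eef_pos: [0.5058, 0.2487, 0.117]
tcp_rot: [0.719, 0.695, -0.0, 0.0]
contact_force: [0.5, 1.0, 1.5]
finger_gap: -0.0
grip_force: 1.0
```

Call:
{"name": "step_arm", "arguments": {"moves": [0, 0, 0, 0, 0, -0.01, 0, 0, 0, 0, 0, 0, -0.02, 0, 0, 0, 0, 0, 0, -0.03, 0, 0, 0, 0, 0, 0, -0.04, 0, 0, 0, 0, 0, 0, -0.05, 0, 0, 0, 0, 0, 0, -0.06, 0, 0, 0, 0, 0, 0, -0.07, 0, 0, 0, 0, 0, 0, -0.08, 0, 0, 0, 0, 0, 0, -0.09, 0, 0, 0, 0, 0, 0, -0.1, 0, 0, 0, 0, 0, 0, -0.12, 0, 0, 0, 0, 0, 0, -0.16, 0, 0, 0, 0, 0, 0, -0.25, 0, 0, 0, 0, 0, 0, -0.4, 0, 0, 0, 0, 0, 0, -0.55, 0, 0, 0, 0, 0, 0, -0.55, 0, 0, 0, 0, 0, 0, -0.55, 0]}}

```text
time: 25.73
eef_pos: [0.5067, 0.2492, 0.201]
tcp_rot: [0.719, 0.695, 0.002, 0.001]
contact_force: [0.5, -0.1, -0.4]
finger_gap: 0.0002
grip_force: 0.0
```

```bash
python3 -c "
from h import *
o=ctrl.get_obs();print(o['time'],o['eef_pos'],o['contact_force'])
p=ctrl.get_image('scene');q=ctrl.get_image('top')
a=cv2.resize(p['image'][120:220,160:280],None,fx=3.3,fy=3.3)
b=cv2.resize(q['image'][190:240,170:290],None,fx=3.3,fy=3.3);b=cv2.copyMakeBorder(b,0,a.shape[0]-b.shape[0],0,0,cv2.BORDER_CONSTANT)
cv2.imwrite('pics/j.png',np.hstack([a,b]))
"
```

```text
25.7333 [0.50667712 0.24923136 0.20096785] [ 0.45882485 -0.06281548 -0.36743842]
```

View pics/j.png

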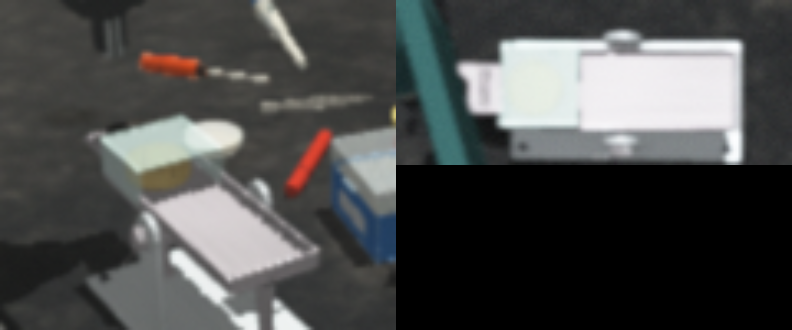

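The tray is level, the cap shows under the hood against the end wall at top-view crop (534,85), and the gripper is clear. Handing in.

```bash
python3 -c "
from rig import ctrl
print(ctrl.job_done())"
```

```text
the job is handed in; nothing more can be done
None
```

I've handed the job in: the cap lies under the hood against the end wall and the tray is back level. The tray was held on its lower stop at about 15–16 N (asked: about 14 N), eased up with the finger on the pad, and the robot is clear; no verdict came back.

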